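# Hold the blue-capped vial up to the viewing camera

### The job

Take the white backing plate from its storage block, slide it edgewise down into the slot of the camera stand until it is fully home, and let go of it. Then lift the blue-capped vial out of the rack and hold it in the air in front of the camera: upright, the middle of its clear body at the stand's focus point (at lens height, 80 mm straight out from the lens), with a broad face square to the lens. The job finishes while you are still holding the vial steady there, clear of the stand and the rack; leave the red-capped vials, the blue-lidded specimen pot and the reagent bottle where they are.

Things in the scene. Friction and masses are not known exactly. Their poses are not given: they have to be found in the camera images.
- plate: White backing plate: blade 80 wide (along its x) x 6 thick (along its y) x 85 tall, with a black grip on its top centre, 32 (x) x 12 (y) x 30 tall, so 115 overall. 60 g. Origin: centre of the blade's lower edge; z up. It is the same either way round. Starts standing in the grey storage block.
- block: Fixed grey storage block, 120 (x) x 44 (y) x 55 tall, with an upright slot 96 x 10 along its x, open at the top, floor 20 above the bench, in which the plate stands at the start. Origin: centre of its underside. Not needed again after the plate is drawn out (35 mm straight up clears it).
- stand: Fixed camera stand: flat aluminium base 124 (x) x 330 (y) x 8. At its +y end a white camera whose black lens (40 diameter) looks along -y, lens front at y = +80, lens axis 95 above the bench, camera top 127 above the bench. At y = -90 a blue slot block 120 (x) x 44 (y), its top 63 above the bench, flared lips along its slot up to 73. Origin: on the bench, straight below the focus point; z up.
- slot_floor (a point): Centre of the floor of the slot in the stand's blue block, 28 above the bench. The slot runs along the stand's x, is 96 long x 10 wide x 35 deep, open at the top; above it two lips 10 tall flare out to a mouth 24 wide, so the plate is inside the flare once its lower edge is 45 above this point. The plate is home when its lower edge rests here, its thin side (y) along the stand's y. When home its grip top stands 143 above the bench: carry the vial over it. Axes as the stand's.
- focus (a point): Point in the air where the vial is to be shown: on the lens axis, 80 in front of the lens, 95 above the bench, between lens and slot (90 from the slot, level distance). Nothing solid there. Axes as the stand's: y points to the lens.
- rack: Fixed white vial rack, 60 (x) x 190 (y) x 45 tall, with three pockets along its y at -62, 0 and +62, each 29 (x) x 17 (y), floor 10 above the bench, so vials go in 35 deep. Origin: centre of its underside.
- vial_blue: The wanted vial, blue cap: clear flat body 26 wide (x) x 14 thick (y) x 78 tall, with a cap 28 (x) x 16 (y) x 22 tall on top, 100 overall. 35 g or so. Broad faces look along its y; either one may face the lens. Origin: centre of its underside; z up. Starts in any of the three pockets of the rack, its axes along the rack's.
- window (a point): Middle of the blue-capped vial's clear body, on its axis, 40 above its underside, 49 below the middle of the cap.
- vial_red1: Vial like the blue one but with a red cap, in another pocket. Leave alone.
- vial_red2: Second red-capped vial, in the remaining pocket. Leave alone.
- pot: White specimen pot with blue lid, 60 diameter x 64 tall, standing loose on the bench beyond the stand and rack. Origin: centre of its underside. Leave alone.
- reagent: White reagent bottle with green cap, 64 diameter x 120 tall, loose on the bench. Origin: centre of its underside. Leave alone.
There are look-alikes about, which are no part of the job. Several things have the shape of the rack; the one meant has the colours described above.

How it is judged:
By the outcome, as a careful person would: the job done as asked, in the order asked, and still so for the second after the job is handed in, while the arm keeps its last pose, push and grip.
It also fails if it takes over 51 s, if anything falls off the work surface, if the arm or the gripper's body presses on something with over 40 N, if the wrist force passes 120 N, or if a joint passes its speed limit or range.

### The arm

A 6-joint arm with a two-finger parallel gripper is mounted at the origin on the work surface. World frame = base frame: x ahead of the robot, y to its left, z up, the work surface at z = 0. Lengths are in m, angles in degrees, forces in N, time in s.
With the tool pointing down it reaches from about 0.4 to 0.825 m from the base axis. Payload 7 kg.
Tool frame: the origin (TCP) lies midway between the tips of the shut fingers; the grasp point (between the pads) lies hold_point_z behind it (hold_point_z is the distance from the TCP to the grasp point, in m); z points along the fingers, y is the line along which they close (so a half turn about z gives the same grasp; the last joint's range is limited). The gripper opens to 88 mm and grips with 3 to 60 N. Pads are 19 mm wide; open, the fingers measure 130 mm over their backs; the gripper's body (78 mm by 193 mm) begins 47 mm behind the grasp point.
Start: joints at [-57.405, 20.546, 0.682, 0, -70.136, -16.507], TCP at [0.187, -0.649, 0.227] pointing down, gripper open.
Joint ranges: [-176.03, 176.03], [-82.01, 121.73], [-58.28, 71.71], [-173.87, 95.51], [-174.79, -0.11], [-173.66, 173.66]. Speed limits (degrees/s): [136.94, 136.94, 172.46, 180, 180, 180].

### API

Orientations are given as [roll, pitch, yaw] about the fixed x, y, z axes, in that order (R = Rz(yaw) Ry(pitch) Rx(roll)).
In Python, from plant import * gives the robot as it stands.
- The arm moves only by the tool step_arm, never from a script. Its argument "steps" is a list that holds one entry, the list of rows, each a list of 6 numbers: the shift along the tool's x, y, z scaled (see below), then the turn, a rotation vector about the tool's x, y, z scaled (see below). In form: [[[tx, ty, tz, wx, wy, wz], ...]]. A call has 1 to 20 rows; each row is the pose to reach, as a shift and turn from the pose commanded when the call began, along the tool's axes at that moment; what a row does not reach only later rows make up. The controller multiplies each number of a shift by 100 mm and each number of a turn by 0.5 rad. A row lasts 1/10 s, in which the tool goes at most 50 mm and 8.59 degrees, less where a joint would pass 70% of its speed; a pose out of reach is approached as far as the arm can. A call with a number of a shift or a turn outside -1 to 1 is refused whole. A call with a gripper value outside its range is refused whole. "jaw" is the closure in counts, from 0 (fully open) to 255 (shut), set as the call begins (left out, the last holds). The fingers move at their own pace and stop on an object; the grip force is fixed at half the most. Time passes only in rows, so rows that repeat a pose let the fingers close. It gives the time, the measured TCP pose, the force, the opening and the grip force at its end, in the units of the state.
- get_obs(): the state, without advancing time (a new reading comes with each control period).
- snapshot(name): name is "scene" or "side" or "wrist"; returns (picture, depth): 400x640x3 uint8, red, green, blue; 400x640 float32, m along the optical axis (not along the pixel's ray), 0 where there is no reading.
- calibration(name): a dict with "mtx" (3x3 intrinsics, pixels), "dist" ([k1, k2, p1, p2, k3] as OpenCV has them; the pictures are not rectified), "rvec" (rotation vector, rad) and "tvec" (3), from world to camera coordinates, as OpenCV has them. Camera axes: x right, y down, z forward; pixel columns grow to the right and rows downward; lengths in m; the calibration is good to about 2 mm. A picture is of the moment at which its call begins: read the wrist's pose just before it. calibration takes no time and is no camera call; for the wrist camera it gives the pose at the moment of the call.
- close_job(): hands the job in; it is judged then, once.
The state is a dict: "clock": time; "joint_pos": joint angles; "qvel": joint speeds; "tau": joint torques, N m; "tool_pos": TCP position; "orientation": TCP orientation; "force": force on the tool from outside, world axes, zero at the start; "moment": the same for the moment, N m; "opening": finger opening in m; "gripper_force": force on a finger pad.
Only numpy, scipy, OpenCV 4.12 (cv2) and the standard library are available. Lean on these libraries where they do the work, as an engineer would, in place of code of your own. Each camera call takes 0.05 s, during which the arm holds its last target. There are 200 camera calls.

## Working session

There is one attempt and no reset: what is moved stays moved. The work goes in short steps, Python scripts to look and compute and a tool call to move; the robot and the scene stay as the last step left them, time stands still between calls to the robot, and variables do not carry over. Pictures are saved under pics/ and viewed, at most 10 in all, crops included, and the job is handed in when it is done.

Besides the shell and the picture viewer there is one more tool, called after "Request:" as name(argument=value, ...) on one line, values as JSON. step_arm: Moves the arm, as the interface text tells. Its arguments: {"type":"object","properties":{"steps":{"type":"array","items":{"type":"array","items":{"type":"array","items":{"type":"number","minimum":-1,"maximum":1}}}},"jaw":{"type":"number"}},"required":["steps"]}

```bash
mkdir -p pics; ls
cat > h.py <<'E'
from plant import *
import numpy as np, cv2
from scipy.spatial.transform import Rotation as R
def cal(n):
    c=calibration(n); M=np.array(c["mtx"],float);D=np.array(c["dist"],float);r=cv2.Rodrigues(np.array(c["rvec"],float))[0];t=np.array(c["tvec"],float).ravel();return M,D,r,t
def pts(n,depth,mask,c=None):
    M,D,r,t=c or cal(n)
    v,u=np.nonzero(mask&(depth>0)); z=depth[v,u]
    p=cv2.undistortPoints(np.c_[u,v].astype(float)[:,None],M,D)[:,0]
    return (np.c_[p*z[:,None],z]-t)@r, u, v
def ray(c,uv,z):
    M,D,r,t=c
    p=cv2.undistortPoints(np.array(uv,float).reshape(-1,1,2),M,D)[:,0]
    d=np.c_[p,np.ones(len(p))]@r; o=-r.T@t
    return o+d*((z-o[2])/d[:,2])[:,None]
def save(n,im): cv2.imwrite("pics/"+n+".png",im[...,::-1])
E
python3 - <<'E'
from h import *
o=get_obs();print(o)
ims=[]
for n in ["scene","side"]:
    im,d=snapshot(n);save(n,im);np.savez(n,im=im,d=d);M,D,r,t=cal(n);print(n,-r.T@t,r[2],M[0,0],D)
E
```

```text
pics
{'clock': 0.0, 'joint_pos': array([-5.74040145e+01,  2.05901977e+01,  6.32908401e-01, -2.06098606e-02,
       -7.01357570e+01, -1.65065808e+01]), 'qvel': array([ 0.06903412,  0.00674286,  0.02968561,  0.06829383,  0.03999639,
       -0.0741876 ]), 'tau': array([ 1.62617314e-03, -5.82720315e+01,  2.93067920e+01,  6.99747339e+00,
        6.91502384e-03, -1.48123891e-04]), 'tool_pos': array([ 0.18689965, -0.64808908,  0.22562854]), 'orientation': array([ 1.79905283e+02, -7.86335770e-03, -1.63917608e+02]), 'force': array([0.69338369, 0.09401035, 0.0430406 ]), 'moment': array([0.01507506, 0.0056403 , 0.03824529]), 'gripper_force': 0.0, 'opening': 0.08758691145637161}
scene [1.22682643 0.04673735 0.84933974] [-0.66662257 -0.18838498 -0.72119723] 380.87612873413207 [-0.06610495  0.          0.          0.          0.        ]
side [0.41374621 0.78978803 0.80803126] [ 0.07391108 -0.7868987  -0.61263985] 429.53251327541994 [-0.01138765  0.          0.          0.          0.        ]
```

View pics/scene.png

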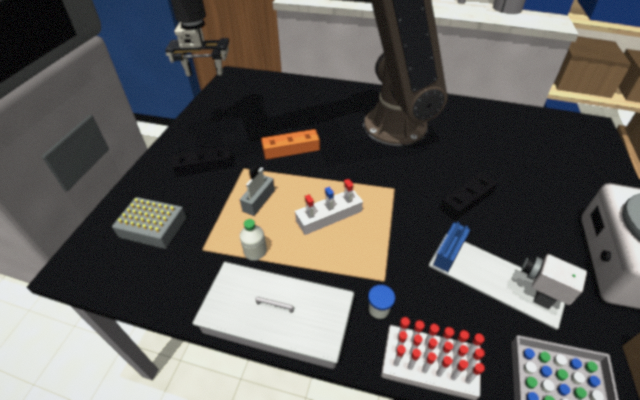

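View pics/side.png

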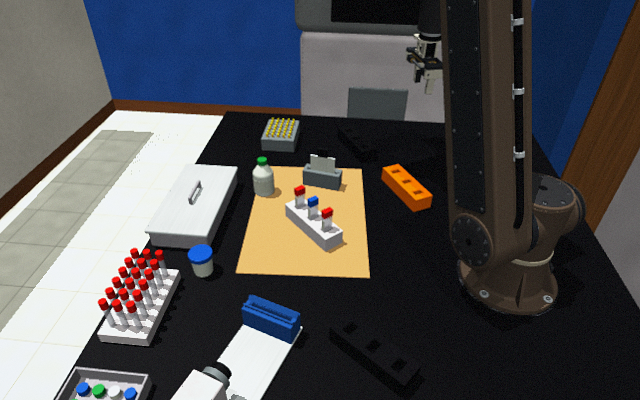

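The scene picture shows:
- the grey storage block with the plate at (257,193)
- the white rack at (330,210), with a blue cap in the middle at (329,192) and red caps at (309,202) and (348,185)
- the stand's blue slot block at (452,247) and its camera at (550,280)

The orange rack at (290,143) and the black ones at (205,160) and (470,193) are look-alikes. The white rack on the tan mat is the one that fits the description. The large tube box at (435,355) and the tray of caps at (565,370) are no part of the job. I'll measure and confirm in one crop.

```bash
cat > meas.py <<'E'
from h import *
def rect(P):
    (c,s,a)=cv2.minAreaRect((P[:,:2]*1000).astype(np.float32)); return np.round(c,1),np.round(s,1),round(a,1)
boxes={"scene":dict(rack=(288,180,368,235),block=(235,165,278,216),slot=(430,220,472,275),cam=(500,250,590,325)),
"side":dict(rack=(280,180,348,250),block=(298,148,347,192),slot=(235,292,305,342))}
zr=dict(rack=(.040,.049),block=(.050,.059),slot=(.058,.08),cam=(.12,.135))
for n in boxes:
    f=np.load(n+".npz");im,d=f["im"],f["d"];hsv=cv2.cvtColor(im,cv2.COLOR_RGB2HSV)
    for k,(a,b,c,e) in boxes[n].items():
        m=np.zeros(d.shape,bool);m[b:e,a:c]=1
        P,u,v=pts(n,d,m); H=hsv[v,u].astype(int)
        s=(P[:,2]>zr[k][0])&(P[:,2]<zr[k][1])
        if k=="rack": s&=(H[:,1]<60)&(H[:,2]>110)
        if k=="slot": s&=(H[:,1]>100)
        print(n,k,s.sum(),rect(P[s]),P[s,2].mean())
        if k=="rack":
            for nm,lo,hi in [("blue",100,130),("red",170,190)]:
                q=(((H[:,0]+ (180 if nm=="red" else 0)*(H[:,0]<10))>=lo)&((H[:,0]+(180 if nm=="red" else 0)*(H[:,0]<10))<=hi)&(H[:,1]>120)&(H[:,2]>80))
                print(nm,q.sum(),P[q].mean(0).round(4), P[q].max(0).round(4))
                t=q&(P[:,2]>.105); 
                if nm=="blue": print("top",t.sum(),P[t].mean(0),rect(P[t]) if t.sum()>3 else "")
        if k=="block":
            q=P[:,2]>.075
            print("plate",q.sum(),rect(P[q]),P[q].mean(0).round(4),P[q,2].max())
a=np.load("scene.npz")["im"][150:290,230:390];b=np.load("side.npz")["im"][145:255,270:370]
save("crop",np.hstack([cv2.resize(a,(480,420),interpolation=2),cv2.resize(b,(300,420),interpolation=2)]))
E
python3 meas.py
```

```text
scene rack 836 (array([ 509.2, -130.6]), array([ 63.4, 191.7]), 42.1) 0.044276989826958796
blue 47 [ 0.5152 -0.1285  0.1065] [ 0.5241 -0.1195  0.1117]
top 34 [ 0.51347449 -0.12952238  0.10898362] (array([ 512.4, -130.5]), array([23.4, 13.8]), 42.7)
red 155 [ 0.5007 -0.1284  0.0968] [ 0.5673 -0.0724  0.1133]
scene block 296 (array([ 502.2, -353.6]), array([ 46.8, 122.2]), 79.7) 0.05418707372336551
plate 264 (array([ 502.2, -353.7]), array([15.9, 81.2]), 80.5) [ 0.5065 -0.3515  0.1044] 0.13879457183922211
scene slot 530 (array([564. , 216.5]), array([ 44.9, 124.4]), 71.3) 0.06541579603849655
scene cam 1031 (array([643., 444.]), array([107.2,  67.3]), 71.3) 0.1261674600075282
side rack 657 (array([ 509.6, -129.2]), array([ 61.4, 194.4]), 43.1) 0.04415119183786864
blue 84 [ 0.5098 -0.1237  0.1017] [ 0.5219 -0.113   0.1123]
top 36 [ 0.50973935 -0.12528069  0.10895325] (array([ 509.5, -127.1]), array([26.3, 17. ]), 42.4)
red 191 [ 0.5088 -0.1266  0.0999] [ 0.59   -0.0676  0.1122]
side block 255 (array([ 503.1, -353.5]), array([ 50.5, 122.4]), 77.2) 0.05419381741461034
plate 356 (array([ 509.3, -260.7]), array([207. ,  78.6]), 85.4) [ 0.5082 -0.3252  0.1013] 0.13654622576079167
side slot 885 (array([562.9, 216.9]), array([ 47.5, 121.2]), 70.2) 0.06461703012558856
```

View pics/crop.png

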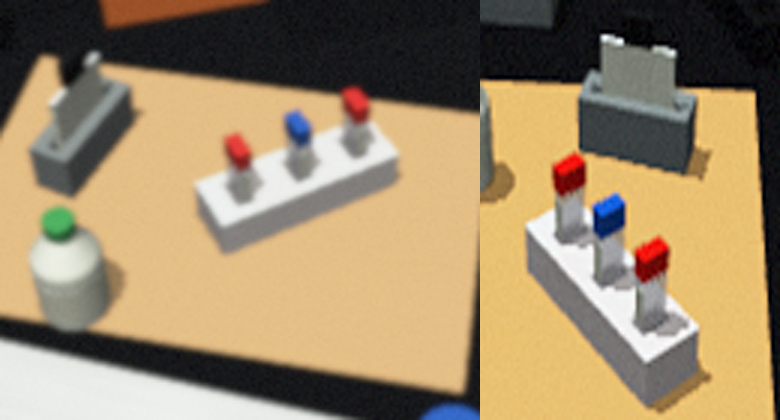

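The crop confirms it. The white rack on the mat holds three vials with the blue cap in the middle pocket, at about (297,130) in the crop, and the plate with its black grip stands in the grey block. Next I'll plan the first move.

```bash
cat > plan.py <<'E'
# usage: plan.py x y z yaw [commit] (mm, deg) : shift/turn from tracked commanded pose
import sys,json,os
from h import *
S=json.load(open("cmd.json")) if os.path.exists("cmd.json") else [187,-649,227,-163.912]
def step(S,T):
    d=R.from_euler("xyz",[180,0,S[3]],degrees=True).inv().apply(np.array(T[:3])-S[:3])/100
    w=-np.deg2rad((T[3]-S[3]+180)%360-180)/.5
    return d.round(3),round(w,3)
if __name__=="__main__":
    T=[float(a) for a in sys.argv[1:5]]
    print(*step(S,T)); json.dump(T,open("cmd.json","w"))
E
python3 -c "
import plant;print([k for k in dir(plant) if k[0]!='_'],getattr(plant,'hold_point_z',None))
from h import *
f=np.load('scene.npz');m=np.zeros((400,640),bool);m[215:262,238:270]=1
P,u,v=pts('scene',f['d'],m);q=P[:,2]>.03;print('bottle',P[q].mean(0),P[q].max(0),P[q].min(0))"
python3 plan.py 502.5 -353.6 240 170.2
```

```text
['PlanningError', 'calibration', 'close_job', 'get_obs', 'hold_point_z', 'snapshot'] 0.0188
bottle [ 0.69519758 -0.285141    0.07880683] [ 0.71468082 -0.26024018  0.12259565] [ 0.65544676 -0.32218306  0.03002565]
[-3.85   1.964 -0.13 ] 0.904
```

Request:
step_arm(steps=[[[-0.5,0.25,-0.016,0,0,0],[-0.963,0.491,-0.033,0,0,0],[-0.963,0.491,-0.033,0,0,0],[-0.963,0.491,-0.033,0,0,0]]], jaw=0)

```text
clock: 0.5
tool_pos: [0.2673, -0.5735, 0.23]
orientation: [180.0, 0.0, -163.8]
force: [-1.0, -0.6, 0.3]
opening: 0.0876
gripper_force: 0.0
```

Request:
step_arm(steps=[[[-0.5,0.25,-0.016,0,0,0],[-0.963,0.491,-0.033,0,0,0],[-0.963,0.491,-0.033,0,0,0],[-0.963,0.491,-0.033,0,0,0]]])

```text
clock: 0.9
tool_pos: [0.3455, -0.5005, 0.2331]
orientation: [180.0, -0.0, -163.8]
force: [-0.4, -0.5, 0.4]
opening: 0.0876
gripper_force: 0.0
```

Request:
step_arm(steps=[[[-0.5,0.25,-0.016,0,0,0],[-0.963,0.491,-0.033,0,0,0],[-0.963,0.491,-0.033,0,0,0],[-0.963,0.491,-0.033,0,0,0]]])

```text
clock: 1.3
tool_pos: [0.424, -0.4272, 0.2362]
orientation: [180.0, -0.0, -163.9]
force: [-0.9, -0.1, 0.9]
opening: 0.0873
gripper_force: 0.0
```

Request:
step_arm(steps=[[[-0.4,0.2,-0.016,0,0,0.25],[-0.8,0.4,-0.033,0,0,0.5],[-0.961,0.491,-0.031,0,0,0.75],[-0.961,0.491,-0.031,0,0,0.904],[-0.961,0.491,-0.031,0,0,0.904],[-0.961,0.491,-0.031,0,0,0.904]]])

```text
clock: 1.9
tool_pos: [0.5015, -0.3546, 0.2393]
orientation: [-180.0, -0.0, 170.2]
force: [0.3, -0.6, 0.2]
opening: 0.0877
gripper_force: 0.0
```

Run:
```python
from h import *
o=get_obs();print(o["tool_pos"],o["orientation"],o["joint_pos"].round(1))
c=cal("wrist");print(-c[2].T@c[3],c[2])
im,d=snapshot("wrist");save("w1",im);np.savez("w1",im=im,d=d,M=c[0],D=c[1],r=c[2],t=c[3])
```

```text
[ 0.50146289 -0.35457494  0.2393288 ] [-1.79997408e+02 -3.37975981e-02  1.70227749e+02] [-17.1  14.4  -6.3   0.  -69.3 -82.7]
[ 0.42285391 -0.34062092  0.39811409] [[ 1.69106220e-01  9.85597746e-01 -4.11992489e-04]
 [ 9.42207489e-01 -1.61538743e-01  2.93513684e-01]
 [ 2.89219872e-01 -5.00231719e-02 -9.55954783e-01]]
```

View pics/w1.png

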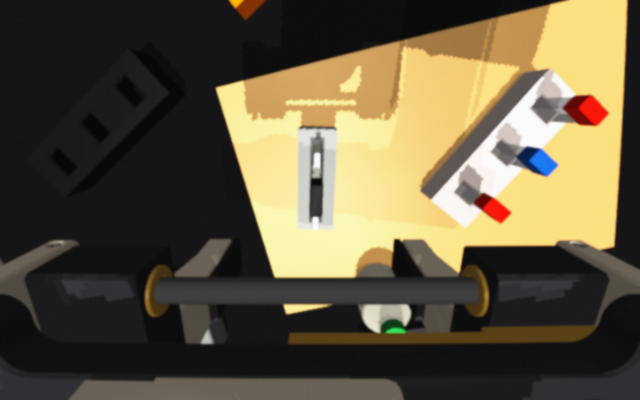

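The wrist view shows the block and plate along column 317, rows 130–225. The black grip is at (316,195), and the white rack with the blue cap is at (540,160). I'll refine the positions with wrist depth.

```bash
sed -i '/^S=/c\o=get_obs();S=list(np.array(o["tool_pos"])*1000)+[o["orientation"][2]]' plan.py
cat > mw.py <<'E'
from h import *
from scipy.ndimage import label
def rect(P):
    (c,s,a)=cv2.minAreaRect((P[:,:2]*1000).astype(np.float32)); return np.round(c,1),np.round(s,1),round(a,1)
def load(f):
    f=np.load(f+".npz");return f["im"],f["d"],(f["M"],f["D"],f["r"],f["t"])
def sel(f,box,zl,zh):
    im,d,c=load(f);m=np.zeros(d.shape,bool);a,b,e,g=box;m[b:g,a:e]=1
    P,u,v=pts("",d,m,c);H=cv2.cvtColor(im,cv2.COLOR_RGB2HSV)[v,u].astype(int)
    s=(P[:,2]>zl)&(P[:,2]<zh);return P[s],H[s],u[s],v[s]
E
python3 - <<'E'
from mw import *
P,H,u,v=sel("w1",(285,110,345,235),.05,.059);print("block",len(P),rect(P),P[:,2].mean())
P,H,u,v=sel("w1",(285,110,345,235),.085,.112);print("blade",len(P),rect(P),P[:,2].mean())
P,H,u,v=sel("w1",(285,110,345,235),.12,.15);print("grip",len(P),rect(P),np.median(P[:,2]), u.min(),u.max(),v.min(),v.max())
P,H,u,v=sel("w1",(415,50,610,235),.041,.049);s=H[:,1]<60;print("rack",rect(P[s]))
P,H,u,v=sel("w1",(415,50,610,235),.1,.12);s=(H[:,0]>100)&(H[:,0]<130)&(H[:,1]>120);print("blue",s.sum(),rect(P[s]),P[s].mean(0))
E
python3 plan.py 502.5 -353.6 103 170.2
```

```text
block 2890 (array([ 501.8, -354.6]), array([ 44. , 120.3]), 78.8) 0.05555179872071264
blade 245 (array([ 501.6, -353.6]), array([10.7, 79.7]), 82.0) 0.10532211081723704
grip 474 (array([ 501.4, -354.6]), array([11.3, 31.8]), 80.3) 0.13541771259988322 310 322 181 217
rack (array([ 507.7, -130.4]), array([ 62.3, 190.9]), 43.1)
blue 561 (array([ 507.5, -131.9]), array([28.4, 15.3]), 43.0) [ 0.50618187 -0.1339961   0.10910662]
[-0.008  0.01   1.364] 0.001
```

Request:
step_arm(steps=[[[0,0,0.4,0,0,0],[0,0,0.7,0,0,0],[0,0,0.7,0,0,0]]])

```text
clock: 2.25
tool_pos: [0.4993, -0.3528, 0.1654]
orientation: [179.9, -0.4, 170.2]
force: [-1.0, -0.6, -0.1]
opening: 0.0881
gripper_force: 0.0
```

Request:
step_arm(steps=[[[0,0,0.3,0,0,0],[0,0,0.5,0,0,0],[0,0,0.67,0,0,0],[0,0,0.67,0,0,0],[0,0,0.67,0,0,0]]])

```text
clock: 2.75
tool_pos: [0.503, -0.354, 0.1041]
orientation: [-180.0, 0.1, 170.2]
force: [0.2, 0.5, 0.5]
opening: 0.0877
gripper_force: 0.0
```

Request:
step_arm(steps=[[[0,0,0,0,0,0],[0,0,0,0,0,0],[0,0,0,0,0,0],[0,0,0,0,0,0],[0,0,0,0,0,0],[0,0,0,0,0,0],[0,0,0,0,0,0],[0,0,0,0,0,0],[0,0,0,0,0,0],[0,0,0,0,0,0]]], jaw=255)

```text
clock: 3.75
tool_pos: [0.5025, -0.3532, 0.1025]
orientation: [-180.0, -0.0, 170.2]
force: [-0.1, -1.2, -0.7]
opening: 0.0131
gripper_force: 0.0
```

Request:
step_arm(steps=[[[0,0,0,0,0,0],[0,0,0,0,0,0],[0,0,0,0,0,0]]])

```text
clock: 4.05
tool_pos: [0.5024, -0.3534, 0.1025]
orientation: [-180.0, -0.0, 170.2]
force: [-0.7, -3.7, -1.5]
opening: 0.0116
gripper_force: 30.0
```

Request:
step_arm(steps=[[[0,0,-0.2,0,0,0],[0,0,-0.4,0,0,0],[0,0,-0.6,0,0,0],[0,0,-0.8,0,0,0],[0,0,-1,0,0,0],[0,0,-1,0,0,0]]])

```text
clock: 4.65
tool_pos: [0.504, -0.3536, 0.2057]
orientation: [-179.9, 0.3, 170.2]
force: [0.8, -0.8, -0.3]
opening: 0.0117
gripper_force: 30.0
```

Request:
step_arm(steps=[[[0,0,-0.2,0,0,0],[0,0,-0.4,0,0,0],[0,0,-0.6,0,0,0],[0,0,-0.6,0,0,0],[0,0,-0.6,0,0,0],[0,0,-0.6,0,0,0]]])

```text
clock: 5.25
tool_pos: [0.502, -0.3526, 0.2611]
orientation: [179.9, -0.1, 170.2]
force: [-0.0, -0.7, -0.9]
opening: 0.0119
gripper_force: 30.0
```

```bash
python3 - <<'E'
from mw import *
o=get_obs();print(o["tool_pos"],o["orientation"],o["opening"],o["gripper_force"])
c=cal("wrist")
im,d=snapshot("wrist");save("w2",im);np.savez("w2",im=im,d=d,M=c[0],D=c[1],r=c[2],t=c[3])
im,d=snapshot("side");save("s2",im)
E
python3 plan.py 563.4 216.7 262.5 161
```

```text
[ 0.50199873 -0.35264056  0.26107954] [ 1.79946586e+02 -1.10918317e-01  1.70186632e+02] 0.011889497564762399 29.990638196468353
[ 0.366  5.717 -0.012] 0.321
```

View pics/s2.png

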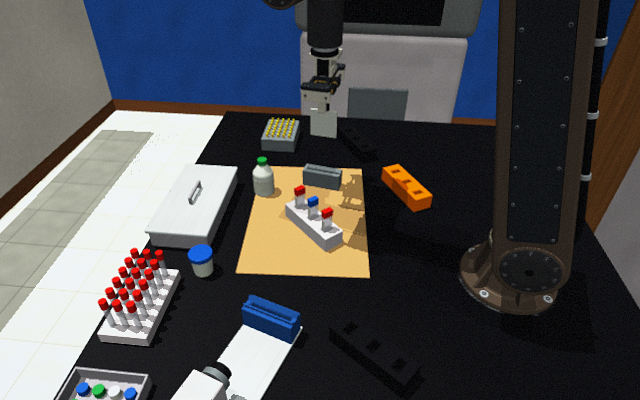

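The side view shows the plate held by its grip at (323,125), with the block empty behind it at (322,176). Now I'll carry it towards the stand.

Request:
step_arm(steps=[[[0,0.3,0,0,0,0],[0,0.65,0,0,0,0],[0,1,0,0,0,0],[0,1,0,0,0,0]]])

```text
clock: 5.75
tool_pos: [0.5199, -0.2516, 0.2621]
orientation: [180.0, -0.0, 170.3]
force: [0.2, -0.9, -1.0]
opening: 0.0119
gripper_force: 30.0
```

Request:
step_arm(steps=[[[0,0.3,0,0,0,0],[0,0.65,0,0,0,0],[0,1,0,0,0,0],[0,1,0,0,0,0]]])

```text
clock: 6.15
tool_pos: [0.537, -0.1534, 0.2621]
orientation: [180.0, -0.0, 170.3]
force: [0.2, 0.1, -0.5]
opening: 0.0115
gripper_force: 30.0
```

Request:
step_arm(steps=[[[0,0.3,0,0,0,0],[0,0.65,0,0,0,0],[0,1,0,0,0,0],[0,1,0,0,0,0]]])

```text
clock: 6.55
tool_pos: [0.5541, -0.0552, 0.2619]
orientation: [180.0, -0.0, 170.3]
force: [-0.1, -0.4, -1.3]
opening: 0.0116
gripper_force: 30.0
```

Request:
step_arm(steps=[[[0,0.3,0,0,0,0],[0,0.65,0,0,0,0],[0,1,0,0,0,0],[0,1,0,0,0,0],[0,1,0,0,0,0],[0,1,0,0,0,0]]])

```text
clock: 7.15
tool_pos: [0.5705, 0.04, 0.2622]
orientation: [-180.0, -0.0, 170.2]
force: [0.2, 0.2, -1.2]
opening: 0.0121
gripper_force: 30.0
```

Run:
```python
from mw import *
o=get_obs();print(o["tool_pos"],o["orientation"],o["opening"],o["gripper_force"])
c=cal("wrist")
im,d=snapshot("wrist");save("w3",im);np.savez("w3",im=im,d=d,M=c[0],D=c[1],r=c[2],t=c[3])
P,u,v=pts("",d,d>0,c);H=cv2.cvtColor(im,cv2.COLOR_RGB2HSV)[v,u].astype(int)
near=(np.hypot(P[:,0]-.5634,P[:,1]-.2167)<.09)
b=near&(H[:,0]>100)&(H[:,0]<130)&(H[:,1]>100)
for lo,hi in [(.058,.068),(.069,.078),(.02,.08)]:
    s=b&(P[:,2]>lo)&(P[:,2]<hi);print(lo,s.sum(),rect(P[s]) if s.sum()>5 else "",P[s,2].mean())
t=np.hypot(P[:,0]-.643,P[:,1]-.444)<.1
s=t&(P[:,2]>.12)&(P[:,2]<.135);print("cam",s.sum(),rect(P[s]) if s.sum()>5 else "")
```

```text
[0.5704802  0.03999552 0.26222636] [-1.79968720e+02 -3.69391563e-02  1.70157941e+02] 0.012134406053809468 29.990601539611816
0.058 2336 (array([561.6, 215.8]), array([ 45.4, 121.1]), 70.7) 0.06348858193254696
0.069 996 (array([561.9, 216.5]), array([ 30.1, 120.5]), 70.6) 0.07179037378762786
0.02 5138 (array([561.6, 215.7]), array([ 45.7, 121.1]), 70.7) 0.05855695814266791
cam 0
```

View pics/w3.png

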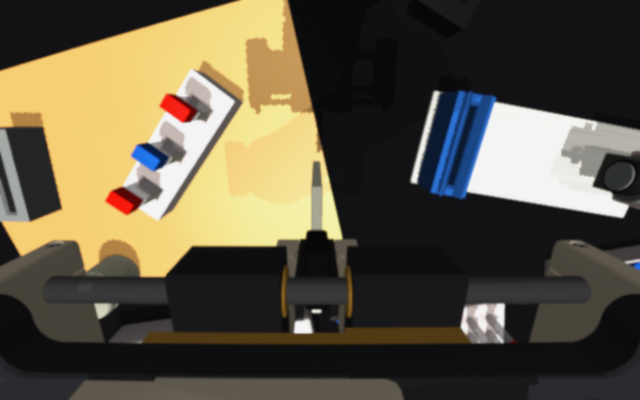

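The wrist view shows the slot block around (457,145), the lens at (620,175), and the carried blade edge-on at (317,195). I'll check the blade's offset from the TCP in this same view.

```bash
python3 - <<'E'
from mw import *
im,d,c=load("w3")
m=np.zeros(d.shape,bool);m[160:235,308:326]=1
P,u,v=pts("",d,m,c);s=P[:,2]>.1;Q=P[s]
yd=np.array([np.cos(np.deg2rad(80.2)),np.sin(np.deg2rad(80.2))]);xd=np.array([yd[1],-yd[0]])
q=(Q[:,:2]-[.5705,.04]);a=q@yd*1000;b=q@xd*1000
print(s.sum(),np.percentile(a,[0,5,50,95,100]).round(1),np.percentile(b,[0,50,100]).round(1),Q[:,2].min(),Q[:,2].max())
t=Q[:,2]>.255;print("top",np.percentile(a[t],[0,5,50,95,100]) if t.any() else 0)
E
python3 plan.py 562 216 262.5 160.7
```

```text
785 [-4.2 -2.5  0.2  3.1  5.1] [-40.9 -33.2 -16. ] 0.1806867385588134 0.2749327250102015
top [-4.18161454 -2.49466398  0.21716112  3.42064104  5.13609272]
[ 3.860e-01  1.721e+00 -1.000e-03] 0.329
```

Request:
step_arm(steps=[[[0.07,0.3,0,0,0,0],[0.14,0.6,0,0,0,0],[0.2,0.86,0,0,0,0],[0.2,0.86,0,0,0,0]]])

```text
clock: 7.6
tool_pos: [0.5657, 0.1304, 0.2625]
orientation: [180.0, 0.0, 170.2]
force: [-0.4, 0.4, -0.7]
opening: 0.0117
gripper_force: 30.0
```

Request:
step_arm(steps=[[[0.07,0.3,0,0,0,0.1],[0.14,0.6,0,0,0,0.2],[0.186,0.861,0,0,0,0.329],[0.186,0.861,0,0,0,0.329],[0.186,0.861,0,0,0,0.329],[0.186,0.861,0,0,0,0.329],[0.186,0.861,0,0,0,0.329]]])

```text
clock: 8.3
tool_pos: [0.5621, 0.2159, 0.2627]
orientation: [180.0, 0.0, 160.7]
force: [-1.3, -0.2, -1.4]
opening: 0.0114
gripper_force: 30.0
```

Run:
```python
from mw import *
o=get_obs();print(o["tool_pos"],o["orientation"],o["joint_pos"].round(1))
c=cal("wrist")
im,d=snapshot("wrist");save("w4",im);np.savez("w4",im=im,d=d,M=c[0],D=c[1],r=c[2],t=c[3])
P,u,v=pts("",d,d>0,c);H=cv2.cvtColor(im,cv2.COLOR_RGB2HSV)[v,u].astype(int)
near=(np.hypot(P[:,0]-.562,P[:,1]-.216)<.09)
b=near&(H[:,0]>100)&(H[:,0]<130)&(H[:,1]>100)
T=o["tool_pos"][:2]
a=np.deg2rad(o["orientation"][2]-90);yd=np.array([np.cos(a),np.sin(a)]);xd=np.array([-yd[1],yd[0]])
for lo,hi in [(.058,.068),(.069,.078)]:
    s=b&(P[:,2]>lo)&(P[:,2]<hi);print(lo,s.sum(),rect(P[s]),P[s,2].mean())
q=near&(P[:,2]>.15)&(v<235);print("blade",q.sum(),rect(P[q]),np.percentile((P[q][:,:2]-T)@yd*1000,[2,50,98]),P[q,2].min(),u[q].min(),u[q].max())
t=np.hypot(P[:,0]-.643,P[:,1]-.444)<.12
s=t&(P[:,2]>.12)&(P[:,2]<.135);print("cam",s.sum(),rect(P[s]) if s.sum()>5 else "")
```

```text
[0.56208742 0.2159046  0.26273878] [1.79999962e+02 6.09189392e-03 1.60716588e+02] [  39.6   12.5   -5.7    0.   -71.7 -148.9]
0.058 1437 (array([562. , 215.7]), array([ 43.1, 119.4]), 70.9) 0.06418571189257644
0.069 963 (array([562.2, 216.2]), array([ 28.7, 119.9]), 70.9) 0.07183152523954026
blade 802 (array([535.8, 226.5]), array([11.5, 25.3]), 66.9) [-3.06627134  0.2192014   4.04071529] 0.18190351986017977 306 327
cam 5489 (array([640.5, 443.9]), array([108.6,  63.9]), 71.2)
```

View pics/w4.png

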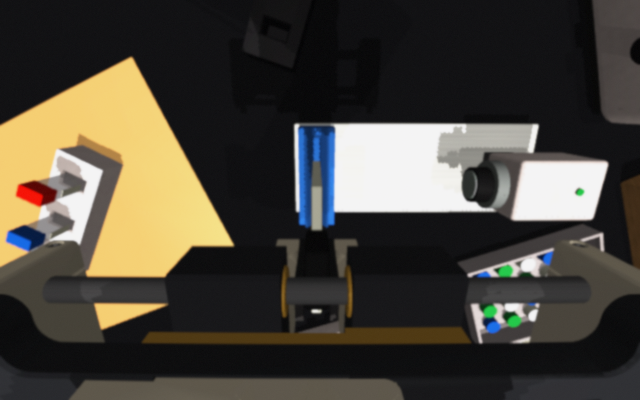

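The blade at (317,195) lines up with the blue slot at (317,150), and the lens is at (480,185). I'll lower it, slowly once inside the flare.

Request:
step_arm(steps=[[[0,0,0.25,0,0,-0.005],[0,0,0.5,0,0,-0.01],[0,0,0.75,0,0,-0.01],[0,0,0.97,0,0,-0.01],[0,0,0.97,0,0,-0.01],[0,0,0.97,0,0,-0.01],[0,0,0.97,0,0,-0.01]]])

```text
clock: 9.05
tool_pos: [0.5629, 0.2174, 0.1672]
orientation: [179.9, 0.1, 161.1]
force: [-0.1, 0.2, -0.8]
opening: 0.0117
gripper_force: 30.0
```

Request:
step_arm(steps=[[[0,0,0.07,0,0,0],[0,0,0.14,0,0,0],[0,0,0.21,0,0,0],[0,0,0.26,0,0,0],[0,0,0.31,0,0,0],[0,0,0.31,0,0,0]]])

```text
clock: 9.65
tool_pos: [0.5615, 0.2169, 0.1335]
orientation: [-179.9, -0.1, 161.0]
force: [-0.1, 0.5, -1.4]
opening: 0.0119
gripper_force: 30.0
```

Request:
step_arm(steps=[[[0,0,0.05,0,0,0],[0,0,0.1,0,0,0],[0,0,0.15,0,0,0],[0,0,0.19,0,0,0],[0,0,0.22,0,0,0],[0,0,0.22,0,0,0],[0,0,0.22,0,0,0],[0,0,0.22,0,0,0]]])

```text
clock: 10.45
tool_pos: [0.5621, 0.2173, 0.1128]
orientation: [180.0, 0.0, 161.1]
force: [0.7, 0.3, -0.5]
opening: 0.0121
gripper_force: 30.0
```

Request:
step_arm(steps=[[[0,0,0.01,0,0,0],[0,0,0.02,0,0,0],[0,0,0.02,0,0,0],[0,0,0.02,0,0,0]]])

```text
clock: 10.85
tool_pos: [0.5619, 0.2171, 0.1106]
orientation: [-180.0, -0.0, 161.1]
force: [-0.7, 0.3, -0.3]
opening: 0.0119
gripper_force: 30.0
```

Request:
step_arm(steps=[[[0,0,0.005,0,0,0],[0,0,0.01,0,0,0],[0,0,0.015,0,0,0],[0,0,0.015,0,0,0]]])

```text
clock: 11.25
tool_pos: [0.5621, 0.2173, 0.1105]
orientation: [180.0, 0.0, 161.1]
force: [-3.9, -1.2, 10.5]
opening: 0.0119
gripper_force: 30.0
```

Request:
step_arm(steps=[[[0,0,0,0,0,0],[0,0,0,0,0,0],[0,0,0,0,0,0],[0,0,0,0,0,0],[0,0,0,0,0,0],[0,0,0,0,0,0]]], jaw=0)

```text
clock: 11.85
tool_pos: [0.5619, 0.2171, 0.1089]
orientation: [-180.0, -0.0, 161.1]
force: [0.3, 0.0, 0.2]
opening: 0.0543
gripper_force: 0.0
```

Request:
step_arm(steps=[[[0,0,-0.1,0,0,0],[0,0,-0.3,0,0,0],[0,0,-0.6,0,0,0],[0,0,-1,0,0,0],[0,0,-1,0,0,0],[0,0,-1,0,0,0]]])

```text
clock: 12.45
tool_pos: [0.5625, 0.2176, 0.211]
orientation: [179.8, 0.1, 161.1]
force: [0.1, 0.6, -0.5]
opening: 0.0876
gripper_force: 0.0
```

```bash
python3 - <<'E'
from mw import *
o=get_obs();print(o["tool_pos"],o["orientation"])
c=cal("wrist")
im,d=snapshot("wrist");np.savez("w5",im=im,d=d,M=c[0],D=c[1],r=c[2],t=c[3])
P,u,v=pts("",d,d>0,c)
near=(np.hypot(P[:,0]-.562,P[:,1]-.216)<.09)&(v<235)
for lo,hi in [(.095,.125),(.13,.16)]:
    q=near&(P[:,2]>lo)&(P[:,2]<hi);print(q.sum(),rect(P[q]) if q.sum()>5 else "",np.median(P[q,2]) if q.any() else 0)
f,_=cal("scene"),0
im2,d2=snapshot("scene");P,u,v=pts("scene",d2,d2>0)
q=(np.hypot(P[:,0]-.562,P[:,1]-.216)<.07)&(P[:,2]>.085)&(P[:,2]<.16);print("scene",q.sum(),rect(P[q]),np.percentile(P[q,2],[50,98]))
E
python3 plan.py 508 -130.5 212 -137.2
```

```text
[0.56246089 0.21760629 0.21100752] [1.79836318e+02 9.85232836e-02 1.61054403e+02]
280 (array([557. , 217.8]), array([11.2, 71.8]), 68.0) 0.11365507954283223
608 (array([560.8, 217.6]), array([11.5, 31.4]), 71.1) 0.143423288047541
scene 142 (array([575.5, 213.3]), array([12.3, 55.6]), 70.5) [0.12834166 0.14422491]
[-0.623 -3.46  -0.032] -2.156
```

The plate is home: the grip top measures 143.4 mm and the blade top 113.6 mm, as they should. Now to the vial.

Request:
step_arm(steps=[[[-0.06,-0.3,0,0,0,0],[-0.13,-0.65,0,0,0,0],[-0.2,-1,0,0,0,0],[-0.2,-1,0,0,0,0]]], jaw=128)

```text
clock: 12.95
tool_pos: [0.5469, 0.1127, 0.2082]
orientation: [-179.9, -0.1, 160.9]
force: [0.4, 0.2, -0.1]
opening: 0.0612
gripper_force: 0.0
```

Request:
step_arm(steps=[[[-0.06,-0.3,0,0,0,0],[-0.13,-0.65,0,0,0,0],[-0.2,-1,0,0,0,0],[-0.2,-1,0,0,0,0]]])

```text
clock: 13.35
tool_pos: [0.5336, 0.0122, 0.2082]
orientation: [-179.9, -0.1, 160.9]
force: [0.1, 0.1, 0.8]
opening: 0.0438
gripper_force: 0.0
```

Request:
step_arm(steps=[[[-0.06,-0.3,0,0,0,0],[-0.13,-0.65,0,0,0,0],[-0.2,-1,0,0,0,0],[-0.2,-1,0,0,0,0]]])

```text
clock: 13.75
tool_pos: [0.5203, -0.0884, 0.2082]
orientation: [-179.9, -0.1, 160.9]
force: [0.2, 0.7, 0.2]
opening: 0.0438
gripper_force: 0.0
```

Request:
step_arm(steps=[[[-0.02,-0.2,0,0,0,-0.25],[-0.02,-0.46,0,0,0,-0.5],[-0.02,-0.46,0,0,0,-0.719],[-0.02,-0.46,0,0,0,-0.719],[-0.02,-0.46,0,0,0,-0.719]]])

```text
clock: 14.25
tool_pos: [0.5084, -0.1296, 0.2086]
orientation: [180.0, -0.0, -178.5]
force: [0.2, -0.3, 0.1]
opening: 0.0436
gripper_force: 0.0
```

Request:
step_arm(steps=[[[0,0,0,0,0,-0.25],[0,0,0,0,0,-0.5],[0,0,0,0,0,-0.719],[0,0,0,0,0,-0.719],[0,0,0,0,0,-0.719]]])

```text
clock: 14.75
tool_pos: [0.5084, -0.1297, 0.2089]
orientation: [180.0, -0.0, -158.0]
force: [-0.2, -0.1, -0.9]
opening: 0.0434
gripper_force: 0.0
```

Request:
step_arm(steps=[[[0,0,0,0,0,-0.25],[0,0,0,0,0,-0.5],[0,0,0,0,0,-0.719],[0,0,0,0,0,-0.719],[0,0,0,0,0,-0.719],[0,0,0,0,0,-0.719],[0,0,0,0,0,-0.719]]])

```text
clock: 15.45
tool_pos: [0.5083, -0.1302, 0.2091]
orientation: [180.0, 0.0, -137.3]
force: [0.1, -0.1, 0.2]
opening: 0.0437
gripper_force: 0.0
```

```bash
python3 - <<'E'
from mw import *
o=get_obs();print(o["tool_pos"],o["orientation"],o["opening"])
c=cal("wrist")
im,d=snapshot("wrist");save("w6",im);np.savez("w6",im=im,d=d,M=c[0],D=c[1],r=c[2],t=c[3])
P,u,v=pts("",d,d>0,c);H=cv2.cvtColor(im,cv2.COLOR_RGB2HSV)[v,u].astype(int)
n=np.hypot(P[:,0]-.508,P[:,1]+.1305)<.11
s=n&(P[:,2]>.041)&(P[:,2]<.048)&(H[:,1]<60);print("rack",rect(P[s]))
s=n&(P[:,2]>.1)&(P[:,2]<.12)&(H[:,0]>100)&(H[:,0]<130)&(H[:,1]>120);print("blue",s.sum(),rect(P[s]),np.median(P[s,2]))
s&=P[:,2]>.107;print("top",s.sum(),rect(P[s]))
E
python3 plan.py 508 -130.5 80 -137.2
```

```text
[ 0.50827908 -0.1301648   0.20905385] [ 1.79999709e+02  1.18283835e-03 -1.37276195e+02] 0.04368507101858216
rack (array([ 508.1, -129.9]), array([ 60.8, 190.7]), 43.0)
blue 470 (array([ 507.1, -130.7]), array([26.6, 13.6]), 43.0) 0.11057651919359518
top 443 (array([ 507.1, -130.7]), array([26.6, 13.6]), 43.0)
[ 0.004 -0.     1.29 ] -0.002
```

View pics/w6.png

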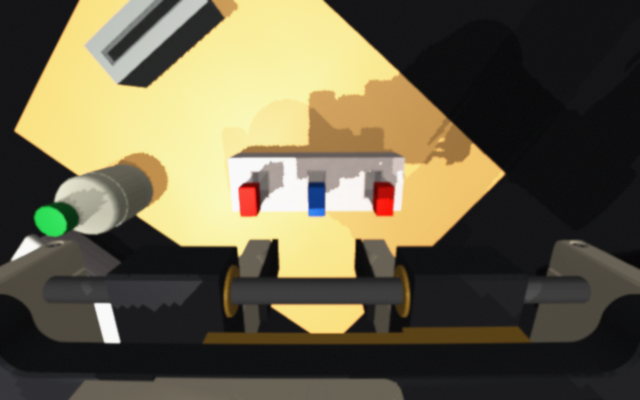

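The blue cap at (317,198) is centred between the fingers at (260,290) and (375,290). The red caps are at (249,198) and (383,198). Descend and grip.

Request:
step_arm(steps=[[[0.005,0.002,0.25,0,0,-0.005],[0.01,0.003,0.5,0,0,-0.01],[0.01,0.003,0.65,0,0,-0.01],[0.01,0.003,0.65,0,0,-0.01],[0.01,0.003,0.65,0,0,-0.01]]])

```text
clock: 16.0
tool_pos: [0.5076, -0.1308, 0.1445]
orientation: [-180.0, -0.0, -136.9]
force: [0.5, 0.1, 0.1]
opening: 0.0433
gripper_force: 0.0
```

Request:
step_arm(steps=[[[0,0,0.15,0,0,0],[0,0,0.3,0,0,0],[0,0,0.45,0,0,0],[0,0,0.55,0,0,0],[0,0,0.64,0,0,0],[0,0,0.64,0,0,0],[0,0,0.64,0,0,0],[0,0,0.64,0,0,0]]])

```text
clock: 16.8
tool_pos: [0.5078, -0.1307, 0.0807]
orientation: [-180.0, 0.0, -136.9]
force: [-0.0, 0.7, 0.1]
opening: 0.0436
gripper_force: 0.0
```

Request:
step_arm(steps=[[[0,0,0,0,0,0],[0,0,0,0,0,0],[0,0,0,0,0,0],[0,0,0,0,0,0],[0,0,0,0,0,0],[0,0,0,0,0,0],[0,0,0,0,0,0],[0,0,0,0,0,0]]], jaw=255)

```text
clock: 17.6
tool_pos: [0.5074, -0.1307, 0.0801]
orientation: [-180.0, 0.0, -136.9]
force: [-0.4, -0.7, 1.7]
opening: 0.0157
gripper_force: 30.0
```

Request:
step_arm(steps=[[[0,0,-0.1,0,0,0],[0,0,-0.25,0,0,0],[0,0,-0.4,0,0,0],[0,0,-0.6,0,0,0],[0,0,-0.8,0,0,0],[0,0,-1,0,0,0],[0,0,-1,0,0,0]]])

```text
clock: 18.3
tool_pos: [0.509, -0.1308, 0.1835]
orientation: [-179.8, 0.2, -136.8]
force: [0.6, 0.3, -1.3]
opening: 0.0159
gripper_force: 30.0
```

Request:
step_arm(steps=[[[0,0,-0.2,0,0,0],[0,0,-0.4,0,0,0],[0,0,-0.55,0,0,0],[0,0,-0.55,0,0,0],[0,0,-0.55,0,0,0],[0,0,-0.55,0,0,0]]])

```text
clock: 18.9
tool_pos: [0.5066, -0.1306, 0.234]
orientation: [179.9, -0.1, -136.9]
force: [-0.1, -0.2, -0.6]
opening: 0.0158
gripper_force: 30.0
```

```bash
python3 plan.py 591.3 302 235 160.95; python3 -c "
from h import *
o=get_obs();print(o['tool_pos'],o['orientation'],o['opening'],o['gripper_force'])"
```

```text
[-3.575  2.579 -0.01 ] 2.17
[ 0.50661369 -0.13061444  0.23397988] [ 1.79923489e+02 -6.32615972e-02 -1.36878669e+02] 0.01580013390755456 29.998778700828552
```

Request:
step_arm(steps=[[[-0.25,0.18,0,0,0,0],[-0.55,0.4,0,0,0,0],[-0.894,0.645,0,0,0,0],[-0.894,0.645,0,0,0,0]]])

```text
clock: 19.3
tool_pos: [0.5289, -0.0191, 0.2339]
orientation: [179.9, -0.0, -136.7]
force: [-0.3, 0.1, 0.2]
opening: 0.016
gripper_force: 30.0
```

Request:
step_arm(steps=[[[-0.25,0.18,0,0,0,0],[-0.55,0.4,0,0,0,0],[-0.894,0.645,0,0,0,0],[-0.894,0.645,0,0,0,0]]])

```text
clock: 19.7
tool_pos: [0.5501, 0.089, 0.2338]
orientation: [180.0, -0.1, -136.7]
force: [-0.9, -0.7, -0.8]
opening: 0.0155
gripper_force: 30.0
```

Request:
step_arm(steps=[[[-0.25,0.18,0,0,0,0],[-0.55,0.4,0,0,0,0],[-0.894,0.645,0,0,0,0],[-0.894,0.645,0,0,0,0]]])

```text
clock: 20.1
tool_pos: [0.5712, 0.197, 0.2334]
orientation: [180.0, -0.1, -136.7]
force: [-1.0, -0.8, -0.1]
opening: 0.0157
gripper_force: 30.0
```

Request:
step_arm(steps=[[[-0.25,0.18,0,0,0,0],[-0.55,0.4,0,0,0,0],[-0.894,0.645,0,0,0,0],[-0.894,0.645,0,0,0,0],[-0.894,0.645,0,0,0,0]]])

```text
clock: 20.6
tool_pos: [0.5915, 0.302, 0.2334]
orientation: [180.0, -0.2, -136.8]
force: [-0.8, -0.8, -0.5]
opening: 0.0156
gripper_force: 30.0
```

Request:
step_arm(steps=[[[0,0,0,0,0,0.2],[0,0,0,0,0,0.45],[0,0,0,0,0,0.723],[0,0,0,0,0,0.723],[0,0,0,0,0,0.723]]])

```text
clock: 21.1
tool_pos: [0.5918, 0.3009, 0.2351]
orientation: [-180.0, -0.0, -157.4]
force: [0.1, 0.4, -1.3]
opening: 0.016
gripper_force: 30.0
```

Request:
step_arm(steps=[[[0,0,0,0,0,0.2],[0,0,0,0,0,0.45],[0,0,0,0,0,0.723],[0,0,0,0,0,0.723],[0,0,0,0,0,0.723]]])

```text
clock: 21.6
tool_pos: [0.5919, 0.3017, 0.2351]
orientation: [-180.0, -0.0, -178.0]
force: [-0.2, -0.4, 0.2]
opening: 0.016
gripper_force: 30.0
```

Request:
step_arm(steps=[[[0,0,0,0,0,0.2],[0,0,0,0,0,0.45],[0,0,0,0,0,0.723],[0,0,0,0,0,0.723],[0,0,0,0,0,0.723],[0,0,0,0,0,0.723],[0,0,0,0,0,0.723]]])

```text
clock: 22.3
tool_pos: [0.5919, 0.302, 0.235]
orientation: [-180.0, -0.0, 161.1]
force: [0.2, -0.1, -1.0]
opening: 0.016
gripper_force: 30.0
```

```bash
python3 plan.py 591.3 302 125.2 160.95; python3 -c "
from h import *
o=get_obs();print(o['tool_pos'],o['orientation'],o['opening'],o['gripper_force'],o['joint_pos'].round(1))"
```

```text
[ 0.005 -0.002  1.098] 0.007
[0.59188112 0.30204349 0.23503434] [-1.79996234e+02 -1.14628238e-03  1.61147731e+02] 0.016041984971877518 29.998812675476074 [  43.8   19.3   -0.     0.   -70.7 -152.7]
```

Request:
step_arm(steps=[[[0.005,-0.002,0.15,0,0,0.007],[0.005,-0.002,0.35,0,0,0.007],[0.005,-0.002,0.6,0,0,0.007],[0.005,-0.002,0.6,0,0,0.007]]])

```text
clock: 22.7
tool_pos: [0.5895, 0.3009, 0.1715]
orientation: [-179.7, -0.2, 160.9]
force: [0.1, -1.0, -0.6]
opening: 0.0158
gripper_force: 30.0
```

Request:
step_arm(steps=[[[0,0,0.15,0,0,0],[0,0,0.3,0,0,0],[0,0,0.4,0,0,0],[0,0,0.498,0,0,0],[0,0,0.498,0,0,0],[0,0,0.498,0,0,0],[0,0,0.498,0,0,0],[0,0,0.498,0,0,0],[0,0,0.498,0,0,0]]])

```text
clock: 23.6
tool_pos: [0.5915, 0.3022, 0.1258]
orientation: [180.0, 0.0, 160.8]
force: [-0.2, 0.1, 0.6]
opening: 0.0156
gripper_force: 30.0
```

Run:
```python
from mw import *
o=get_obs();print(o["tool_pos"],o["orientation"],o["gripper_force"])
im,d=snapshot("scene");P,u,v=pts("scene",d,d>0);H=cv2.cvtColor(im,cv2.COLOR_RGB2HSV)[v,u].astype(int)
n=np.hypot(P[:,0]-.591,P[:,1]-.302)<.035
for lo,hi in [(.05,.07),(.07,.09),(.09,.115),(.115,.13)]:
    s=n&(P[:,2]>lo)&(P[:,2]<hi);print(lo,s.sum(),rect(P[s]) if s.sum()>4 else "")
s=n&(P[:,2]>.03)&(P[:,2]<.15);print("zmin",P[s,2].min())
# lens: dark pixels facing -y on camera
yd=np.array([np.cos(np.deg2rad(71)),np.sin(np.deg2rad(71))]);xd=np.array([yd[1],-yd[0]])
q=P[:,:2]-[.5913,.302];a=q@yd;b=q@xd
s=(a>.06)&(a<.1)&(abs(b)<.04)&(P[:,2]>.06)&(P[:,2]<.12);print("lens",s.sum(),np.percentile(a[s],[0,2,10,50]),P[s,2].max(),b[s].min(),b[s].max())
s=(a>.1)&(a<.24)&(abs(b)<.06)&(P[:,2]>.12)&(P[:,2]<.135);print("camtop",a[s].min(),a[s].max(),b[s].min(),b[s].max())
im2,_=snapshot("side");save("end",np.hstack([cv2.resize(im[200:340,400:600],(400,280)),cv2.resize(im2[200:400,160:360],(280,280))]))
```

```text
[0.59152687 0.30224124 0.12578409] [1.79958458e+02 2.28152140e-02 1.60798791e+02] 29.998786747455597
0.05 25 (array([604.4, 296.4]), array([16.8,  7.5]), 41.8)
0.07 39 (array([597.9, 296. ]), array([23.3, 11.2]), 18.8)
0.09 48 (array([593.9, 296.8]), array([28.7, 13.2]), 13.4)
0.115 30 (array([603.1, 296.8]), array([22.8,  6.1]), 64.1)
zmin 0.05571562374741294
lens 190 [0.07875281 0.07891834 0.08038102 0.08932662] 0.11970397993801064 -0.014336287915141022 0.03047072627501979
camtop 0.10027100808674431 0.20482159971111644 -0.031120545786967137 0.036510707358349
```

View pics/end.png

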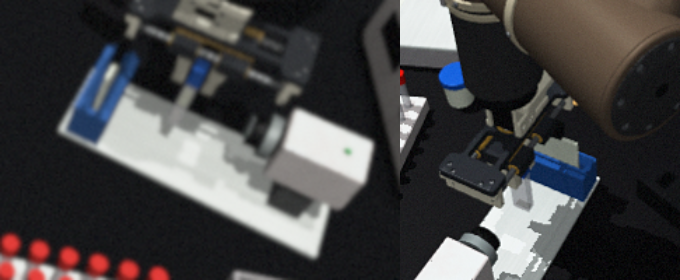

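The final view shows the vial hanging upright between the plate in its slot, at (105,85) in the crop, and the lens at (262,130). Its bottom is at 55.7 mm and the lens front is 79–80 mm away. I'll let it settle and hand in.

Request:
step_arm(steps=[[[0,0,0,0,0,0],[0,0,0,0,0,0],[0,0,0,0,0,0],[0,0,0,0,0,0],[0,0,0,0,0,0],[0,0,0,0,0,0]]])

```text
clock: 24.3
tool_pos: [0.5914, 0.3021, 0.1253]
orientation: [-180.0, -0.0, 160.8]
force: [-0.8, -0.5, -0.1]
opening: 0.0159
gripper_force: 30.0
```

```bash
python3 -c "
from h import *
o=get_obs();print(o['tool_pos'],o['orientation'],abs(o['qvel']).max());print(close_job())"
```

```text
[0.5913775  0.30205184 0.12525915] [-1.79999026e+02 -2.53891933e-04  1.60792268e+02] 0.08019456862370541
the job is handed in; nothing more can be done
None
```

The plate is fully home in the slot and released, the blue-capped vial is held upright and still at the focus point, and the job was handed in at about 24 s; no verdict came back.

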